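# Spring check: zero, start, draw out to the index and hold

## Task

Make a spring check: on the readout unit press the round key fully down and let it come up (zero), then the square key in the same way (start), and leave the long bar-shaped key alone. Then pull the spring-loaded carriage of the test bed out by its upright post until its pointer lines up with the pointer of the index rider on the scale, and finish while holding it still there, without letting go. Leave the loupe and the setting block where they are.

Things in the scene. Friction and masses are not known exactly. Their poses are not given: they have to be found in the camera images.
- test_bed: grey test bed fixed to the bench, 300 x 114 mm (x by y), plate top at 16 mm. Origin: centre of its underside. +x runs to the spring barrel (tube, top at 55 mm, x = 22 to 146 mm); -x, roughly towards the robot (yaw up to 0.3), is the way the carriage is pulled. A 40 mm high cross block stands at the front (x = -149 to -139 mm). The scale rail runs along its +y side at y = 48 mm, top at 34 mm
- carriage (a joint): how far the carriage is pulled out, in m: 0 home against the spring barrel, at most 0.105. The spring always draws it home: 5 N at 0, rising by 9 N per 0.1 m (about 9 to 13 N where it has to be held)
- handle (a point): middle of the gripping zone of the carriage's upright round dark post: 22 mm in diameter, free from 49 to 103 mm above the bench; this point is on its axis 85 mm above the bench. The post stands in the middle of the aluminium carriage block (36 x 56 mm, top at 43 mm) and moves with it. Axes as the test bed's
- pointer_tip (a point): end of the carriage's pointer, a 4 mm wide dark blade that sticks out of the carriage on its +y side, 40 mm beside the post's axis, 38 mm above the bench. Axes as the test bed's
- index: index rider, a small steel clamp (16 x 14 mm, 10 mm high, thumb screw on top up to 52 mm above the bench) fixed on the scale rail at a place that varies, 45 to 88 mm out from the pointer's home. Origin: middle of the rail's top beneath it, 34 mm above the bench. Axes as the test bed's
- index_tip (a point): end of the index rider's own 4 mm wide dark pointer, which points at the carriage (1 mm beside the path of the carriage's pointer tip): the mark. The two pointers line up when pointer_tip and index_tip have the same place along the test bed's x axis, within 5 mm
- readout: grey readout unit fixed to the bench, 100 x 170 mm in plan (x by y), top at 36 mm, a dark display strip along its far half. Origin: centre of its underside; yaw up to 0.3. The three keys stand in a row along its y axis, 53 mm apart, on the near half (x = -20 mm); which key is where varies
- round_key (a joint): travel of the round key in m: 0 up, 0.006 fully down (about 5 N); springs back. Counts as pressed beyond 0.0045 for 0.1 s, as up below 0.0015
- round_key_top (a point): middle of the top of the round key (white, 24 mm in diameter), 54 mm above the bench when up; its black bezel ends 12 mm lower, so the key is still 6 mm proud when down. Axes as the readout's
- square_key (a joint): travel of the square key in m, as for the round key
- square_key_top (a point): middle of the top of the square key (white, 22 x 22 mm), 54 mm above the bench when up. Axes as the readout's
- bar_key (a joint): travel of the bar key in m, as for the round key; it must not be pressed
- bar_key_top (a point): middle of the top of the bar-shaped key (white, 34 x 10 mm, long side along the readout's x axis), 54 mm above the bench when up
- loupe: bystander: loose black loupe, 34 mm across, 31 mm high, standing beside the test bed on its +y side; origin at its underside
- setup_block_2: bystander: loose aluminium setting block, 30 x 50 x 20 mm, beside the test bed on its -y side; origin at its underside

How it is judged:
On the way, in this order (a step that is already met when the one before it is completed fails the run):
1. the round key is pressed down, alone (value of joint round_key above 0.0045 m and value of joint square_key below 0.0015 m), for 0.1 s.
2. the round key has come up and the square key is pressed down (value of joint square_key above 0.0045 m and value of joint round_key below 0.0015 m), for 0.1 s.
3. the carriage is held at the index, all keys up (x of pointer_tip in the frame of index between -0.005 and 0.005 m and velocity of joint carriage between -0.01 and 0.01 m/s and contact force between the fingers and carriage above 4 N and value of joint each of round_key, square_key, bar_key below 0.0015 m and contact force between carriage and loupe below 0.5 N and contact force between carriage and setup_block_2 below 0.5 N), for 0.5 s.
At the end, for the whole second after the job is handed in: The carriage's pointer stands within 5 mm of the index rider's pointer along the test bed, at rest (under 10 mm/s), held against its spring by the fingers (contact over 4 N) and by no loose thing, with all three keys up (under 1.5 mm) (all of step 3); the arm keeps its last pose, push and grip.
It fails at once if the bar-shaped key is pressed (over 2.5 mm) (value of joint bar_key above 0.0025 m).
It fails at once if the loupe or the setting block is moved by more than 15 mm or tipped (distance of any of loupe, setup_block_2 from where it was at the start of the episode above 0.015 m or angle between any of loupe, setup_block_2's own z axis and vertical above 0.5 rad).
It also fails if it takes over 48 s, if anything falls off the work surface, if the arm or the gripper's body presses on something with over 40 N, if the wrist force passes 120 N, or if a joint passes its speed limit or range.

## Robot

A 7-joint arm with a two-finger parallel gripper is mounted at the origin on a cart in front of the work surface, level with it; the furniture and walls round the work are solid. World frame = base frame: x ahead of the robot, y to its left, z up, the work surface at z = 0. Lengths are in m, angles in rad, forces in N, time in s.
With the tool pointing down it reaches from about 0.35 to 0.9 m from the base axis. Payload 8.1 kg.
Tool frame: the origin (TCP) lies on the centre line of the jaws, within the pads' length; the fingertips stand 14 mm ahead of it and the grasp point (between the pads) lies 5 mm behind it (arm.tip_reach is the distance from the TCP to the fingertips, in m); z points along the fingers, y is the direction in which the jaws open and shut (so a half turn about z gives the same grasp; the last joint's range is limited). The gripper opens to 92 mm and grips with 3 to 60 N. Pads are 19 mm wide; open, the fingers measure 130 mm over their backs; the gripper's body (75 mm by 190 mm) begins 47 mm behind the grasp point.
Start: joints at [-1.249, 0.434, 0.025, 1.573, -0.012, 1.134, -0.075], TCP at [0.258, 0.569, 0.241] pointing down, gripper open.
Joint ranges: [-2.62, 2.62], [-0.44, 2.09], [-1.27, 1.32], [0.08, 2.57], [-1.32, 4.46], [0.12, 2], [-2.74, 2.74]. Speed limits (rad/s): [2.22, 2.22, 3.01, 3.01, 3.14, 3.14, 3.14].

## Interface

Orientations are given as a rotation vector (axis times angle).
In Python, from cell import sensors, vision, arm, nets gives the robot as it stands.
- The arm moves only by the shell command python3 -m handwheel 'ROWS' [FORCE]. ROWS is JSON, a list of rows, each an object of numbers: "tx", "ty", "tz": the shift along the tool's x, y, z in cm; "wx", "wy", "wz": the turn, a rotation vector about the tool's x, y, z in degrees; "claw": the opening, from 0 (shut) to 1 (fully open). A call has 1 to 12 rows; each row is the pose to reach, as a shift and turn from the pose commanded when the call began, along the tool's axes at that moment; what a row does not reach only later rows make up. A row lasts 1/12 s, in which the tool goes at most 41.7 mm and 7.16 degrees, less where a joint would pass 70% of its speed; a pose out of reach is approached as far as the arm can. A call with a gripper value outside its range is refused whole. The fingers move at their own pace and stop on an object; FORCE is the grip in N (left out, the last holds). Time passes only in rows, so rows that repeat a pose let the fingers close. It gives the time, the measured TCP pose, the force and the opening at its end, in the units of the state.
- sensors.observe(): the state, without advancing time (a new reading comes with each control period).
- vision.get_image(name): name is "scene" or "side" or "wrist"; returns (picture, depth): 420x560x3 uint8, blue, green, red; 420x560 float32, m along the optical axis (not along the pixel's ray), 0 where there is no reading.
- vision.camera_model(name): a dict with "K" (3x3 intrinsics, pixels), "xyz" and "attitude" of the camera in the world; the wrist camera has in their place "hand_eye" (4x4, takes a point from camera to tool coordinates, whose origin is the TCP and whose axes are the flange's). Camera axes: x right, y down, z forward; pixel columns grow to the right and rows downward; lengths in m; the calibration is good to about 2 mm. The wrist camera is an equidistant fisheye: a pixel r from the principal point sees the ray r / f radians off the axis. A picture is of the moment at which its call begins: read the wrist's pose just before it. camera_model takes no time and is no camera call.
- arm.sign_off(): hands the job in, once; it reports no verdict.
Trained networks look in the newest picture that a camera, given by its name, has taken for a name from the list of things; names that differ only in an ending like _2 or _b are one class to them, and where a whole thing is asked for, a point or a joint stands for the part that bears it (a point fixed in the world has none). Each returns a list of dicts, best first, with "score" (0 to 1); they miss things now and then, are a little off and sometimes report something else, mostly with a low value. They report only what shows in the picture. A call takes as long as a camera call.
- nets.cut_out(label, camera): "region" (420x560 bool, what is visible of it) and "uv" ([column, row] in pixels, amid what is visible of it).
The state is a dict: "clock": time; "joints": joint angles; "dq": joint speeds; "joint_efforts": joint torques, N m; "position": TCP position; "ee_rot": TCP orientation; "force": force on the tool from outside, world axes, zero at the start; "ft_torque": the same for the moment, N m; "width": opening from 0.0 (shut) to 1.0 (fully open).
Only numpy, scipy, OpenCV 4.12 (cv2) and the standard library are available. Lean on these libraries where they do the work, as an engineer would, in place of code of your own. Each camera call takes 0.05 s, during which the arm holds its last target.

## Working session

There is one attempt and no reset: what is moved stays moved. The work goes in short steps, Python scripts to look and compute and a shell command to move; the robot and the scene stay as the last step left them, time stands still between calls to the robot, and variables do not carry over. Pictures are saved under pics/ and viewed, and the job is handed in when it is done.

```bash
ls; mkdir -p pics; python3 - <<'E'
from cell import sensors, vision, arm, nets
import cv2,numpy as np
s=sensors.observe();print(s)
for n in ("scene","side"):
    im,d=vision.get_image(n);cv2.imwrite(f"pics/{n}0.png",im);np.save(f"/tmp/{n}.npy",d)
    print(n,vision.camera_model(n))
print(vision.camera_model("wrist"),arm.tip_reach)
E
```

```text
pics
{'clock': 0.0, 'joints': array([-1.24863288,  0.43520773,  0.02501006,  1.57409246, -0.01157058,
        1.13399856, -0.07510225]), 'dq': array([ 1.53528740e-04, -9.58890659e-04, -2.58482937e-05, -1.86434530e-03,
       -5.55603970e-04, -4.09653194e-04, -1.06363715e-03]), 'joint_efforts': array([-5.13085488e-04, -6.67874336e+01,  9.84376296e-01, -3.14445019e+01,
       -6.05352013e-02,  4.29682026e-02,  1.13651697e-04]), 'position': array([0.25744393, 0.5689818 , 0.23995667]), 'ee_rot': array([-6.62324039e-01, -3.07083029e+00,  2.44236025e-03]), 'force': array([-0.10278515, -0.37308194, -0.9773077 ]), 'ft_torque': array([-0.01335944, -0.00955299,  0.02053307]), 'width': 0.999389188765872}
scene {'K': array([[453.08467786,   0.        , 279.28370399],
       [  0.        , 453.08467786, 210.87390252],
       [  0.        ,   0.        ,   1.        ]]), 'xyz': array([-0.08413279,  0.41178468,  0.65270867]), 'attitude': array([-1.26098455,  2.12259509, -1.05383418])}
side {'K': array([[532.23217762,   0.        , 266.73549292],
       [  0.        , 532.23217762, 219.44660286],
       [  0.        ,   0.        ,   1.        ]]), 'xyz': array([ 0.34642905, -0.74912451,  0.83945844]), 'attitude': array([-2.30396677,  0.35113617, -0.12251482])}
{'K': array([[325.1922621 ,   0.        , 285.41916421],
       [  0.        , 325.1922621 , 210.29421882],
       [  0.        ,   0.        ,   1.        ]]), 'hand_eye': array([[-3.25558262e-04, -9.57848859e-01, -2.87272446e-01,
         7.82347943e-02],
       [ 9.99999427e-01, -1.89884039e-05, -1.06996010e-03,
        -2.67651623e-04],
       [ 1.01940521e-03, -2.87272630e-01,  9.57848316e-01,
        -1.43804975e-01],
       [ 0.00000000e+00,  0.00000000e+00,  0.00000000e+00,
         1.00000000e+00]])} 0.014
```

View pics/scene0.png

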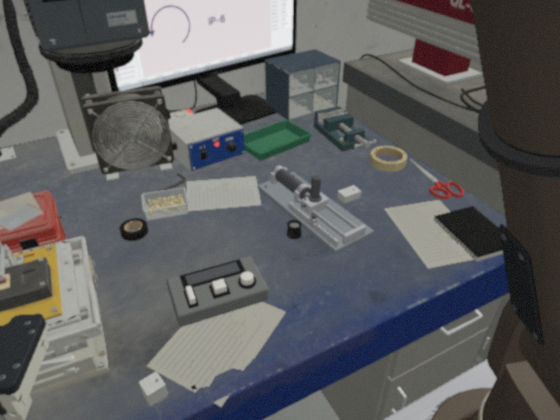

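View pics/side0.png

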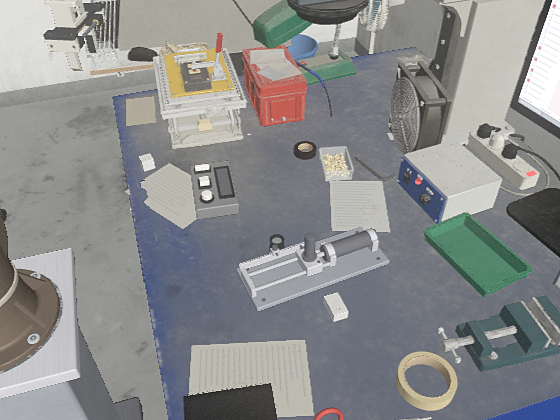

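The scene view shows the round key at (247,279), the square at (219,287) and the bar at (192,296). The carriage post is at (315,187) with the loupe at (294,229). In the side view the post is at (311,245) and the setting block at (335,307).

```bash
cat > h.py <<'E'
from cell import sensors, vision, arm, nets
import cv2,numpy as np
from scipy.spatial.transform import Rotation as R
def cam(n):
    m=vision.camera_model(n);return m["K"],R.from_rotvec(m["attitude"]).as_matrix(),m["xyz"]
def plane(n,uv,z):
    K,Rm,t=cam(n);d=Rm@np.linalg.inv(K)@[uv[0],uv[1],1];return t+d*(z-t[2])/d[2]
def pts(n,reg,d):
    K,Rm,t=cam(n);v,u=np.nonzero(reg&(d>0));z=d[v,u]
    return (Rm@np.stack([(u-K[0,2])/K[0,0]*z,(v-K[1,2])/K[1,1]*z,z])).T+t
def proj(n,p):
    K,Rm,t=cam(n);q=K@(Rm.T@(np.asarray(p)-t));return q[:2]/q[2]
E
python3 - <<'E'
from h import *
np.set_printoptions(precision=4,suppress=True)
zs=dict(round_key_top=.054,square_key_top=.054,bar_key_top=.054,handle=.103,index=.044,test_bed=.016,loupe=.031,setup_block_2=.02,readout=.036)
for n in("scene","side"):
    im,d=vision.get_image(n)
    for l,z in zs.items():
        for r in nets.cut_out(l,n)[:2]:
            P=pts(n,r["region"],d)
            top=P[np.abs(P[:,2]-z)<.006] if len(P) else P
            print(n,l,round(r["score"],2),np.array(r["uv"]),r["region"].sum(),"plane",plane(n,r["uv"],z),"topmed",len(top),np.median(top,0) if len(top) else None, P[:,2].max() if len(P) else None)
            np.save(f"/tmp/{n}_{l}.npy",P) if r["score"]>.5 else 0
print(sensors.observe()["clock"])
E
```

```text
scene round_key_top 0.49 [247.6 277.7] 135 plane [0.4579 0.1817 0.054 ] topmed 117 [0.4605 0.1819 0.0543] 0.057383412234935816
scene square_key_top 0.68 [220.2 284.3] 139 plane [0.4666 0.2321 0.054 ] topmed 122 [0.4644 0.2351 0.0546] 0.057714572803877595
scene square_key_top 0.3 [314.4 218.9] 92 plane [ 0.547  -0.0182  0.054 ] topmed 25 [ 0.5604 -0.0257  0.0526] 0.055105669634209486
scene bar_key_top 0.69 [187.1 292.8] 93 plane [0.4755 0.2913 0.054 ] topmed 88 [0.4711 0.2874 0.0548] 0.05709661861585047
scene handle 0.56 [315.4 198. ] 548 plane [ 0.554  -0.0223  0.103 ] topmed 48 [ 0.6168 -0.0635  0.1034] 0.10660312808412475
scene handle 0.45 [211.1 291.2] 3934 plane [0.4144 0.2657 0.103 ] topmed 0 None 0.05629696292552988
scene test_bed 0.67 [313.7 210.3] 4155 plane [ 0.6152 -0.0613  0.016 ] topmed 1980 [ 0.5827 -0.047   0.017 ] 0.10660312808412475
scene test_bed 0.62 [190.9 291.4] 101 plane [0.511  0.2762 0.016 ] topmed 0 None 0.05709661861585047
scene loupe 0.47 [293.7 231.1] 241 plane [0.5566 0.0267 0.031 ] topmed 111 [0.5775 0.0129 0.0289] 0.03343464894596515
scene setup_block_2 
[... 1116 characters left out ...]
89 -0.0285  0.044 ] topmed 45 [ 0.5622 -0.0294  0.0431] 0.052737379059396794
side test_bed 0.74 [309.2 265. ] 6881 plane [ 0.6257 -0.0673  0.016 ] topmed 3852 [ 0.6013 -0.0911  0.0148] 0.10429424261431719
side loupe 0.71 [280.8 235.3] 169 plane [0.5921 0.0188 0.031 ] topmed 100 [0.5796 0.0153 0.028 ] 0.03332247527347321
side loupe 0.36 [306.4 258.1] 713 plane [ 0.6217 -0.0602  0.031 ] topmed 110 [ 0.6157 -0.0927  0.032 ] 0.1043976266433756
side setup_block_2 0.76 [333.7 305.3] 462 plane [ 0.6334 -0.1815  0.02  ] topmed 338 [ 0.6379 -0.1794  0.0187] 0.022865047420303375
side readout 0.96 [217.1 195.2] 1783 plane [0.4906 0.1845 0.036 ] topmed 1420 [0.5015 0.212  0.0356] 0.04271256695210546
1.1
```

```bash
python3 - <<'E'
import cv2
a=cv2.imread("pics/scene0.png")[155:335,160:390];b=cv2.imread("pics/side0.png")[215:325,220:410]
cv2.imwrite("pics/sc1.png",cv2.resize(a,None,fx=3.3,fy=3.3,interpolation=cv2.INTER_CUBIC))
cv2.imwrite("pics/sd1.png",cv2.resize(b,None,fx=4,fy=4,interpolation=cv2.INTER_CUBIC))
E
```

```text
(no output)
```

View pics/sc1.png

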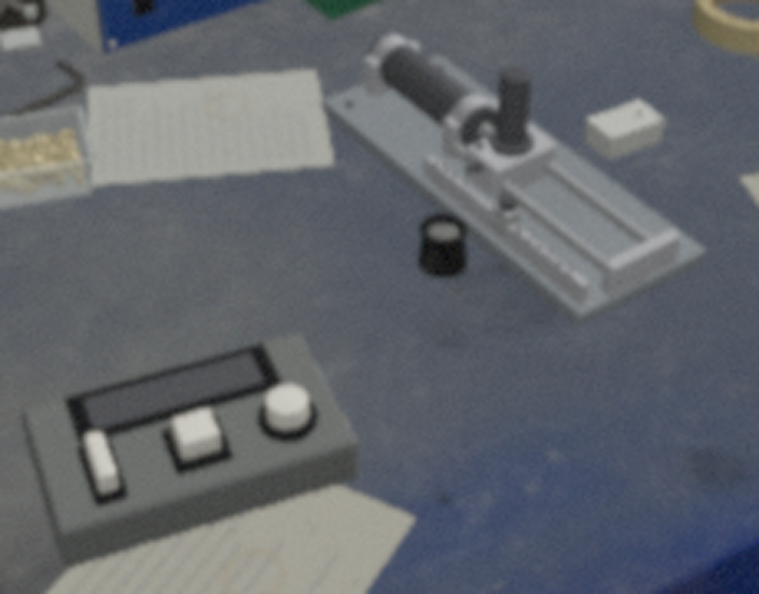

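View pics/sd1.png

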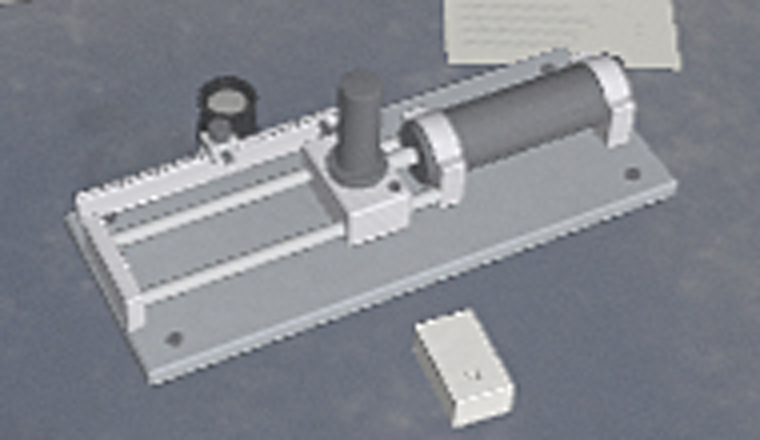

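```bash
python3 - <<'E'
from h import *
np.set_printoptions(precision=4,suppress=True)
def rect(P,lo,hi):
    p=P[(P[:,2]>lo)&(P[:,2]<hi)][:,:2];r=cv2.minAreaRect((p*1000).astype(np.float32));return r
for n in("scene","side"):
    for l,lo,hi in (("test_bed",.008,.024),("test_bed",.028,.036),("readout",.03,.042)):
        print(n,l,rect(np.load(f"/tmp/{n}_{l}.npy"),lo,hi))
    P=np.load(f"/tmp/{n}_handle.npy"); 
    for lo in (.05,.06,.07,.08,.09,.1):
        q=P[(P[:,2]>lo)&(P[:,2]<lo+.01)];print(lo,len(q),np.median(q,0),q.min(0),q.max(0))
E
```

```text
scene test_bed ((0.0, 0.0), (0.0, 0.0), 0.0)
scene test_bed ((0.0, 0.0), (0.0, 0.0), 0.0)
scene readout ((488.1865234375, 231.64080810546875), (170.10983276367188, 102.29678344726562), 83.77754974365234)
0.05 48 [ 0.6139 -0.0623  0.0531] [ 0.6042 -0.0818  0.0501] [ 0.6346 -0.0525  0.0597]
0.06 30 [ 0.6144 -0.0603  0.0656] [ 0.6096 -0.0721  0.0603] [ 0.6249 -0.0555  0.07  ]
0.07 36 [ 0.6146 -0.0611  0.0747] [ 0.6111 -0.0757  0.07  ] [ 0.6261 -0.0561  0.0794]
0.08 39 [ 0.6148 -0.0605  0.0853] [ 0.6105 -0.0741  0.0805] [ 0.6275 -0.0555  0.09  ]
0.09 34 [ 0.6146 -0.0612  0.0953] [ 0.6107 -0.074   0.0902] [ 0.626  -0.0559  0.0999]
0.1 38 [ 0.6177 -0.064   0.1041] [ 0.6106 -0.0735  0.1002] [ 0.6278 -0.0567  0.1066]
side test_bed ((632.482666015625, -59.896766662597656), (300.3971252441406, 129.7796630859375), 6.79152774810791)
side test_bed ((626.84716796875, -54.8129997253418), (288.5602111816406, 83.55528259277344), 7.038120746612549)
side readout ((490.0697326660156, 230.64437866210938), (173.71621704101562, 99.86262512207031), 84.06006622314453)
0.05 4 [0.4651 0.2415 0.0529] [0.4545 0.1864 0.0508] [0.4805 0.2417 0.0548]
  return _methods._mean(a, axis=axis, dtype=dtype,
  ret = um.true_divide(
Traceback (most recent call last):
ValueError: zero-size array to reduction operation minimum which has no identity
```

```bash
python3 -m handwheel '[{"tx":-8.7,"ty":-6.7,"tz":0,"wz":15,"claw":0},{"tx":-17.4,"ty":-13.4,"tz":0,"wz":29,"claw":0},{"tx":-34.8,"ty":-26.9,"tz":0,"wz":58.7,"claw":0},{"tx":-34.8,"ty":-26.9,"tz":0,"wz":58.7,"claw":0},{"tx":-34.8,"ty":-26.9,"tz":0,"wz":58.7,"claw":0},{"tx":-34.8,"ty":-26.9,"tz":0,"wz":58.7,"claw":0},{"tx":-34.8,"ty":-26.9,"tz":0,"wz":58.7,"claw":0},{"tx":-34.8,"ty":-26.9,"tz":0,"wz":58.7,"claw":0},{"tx":-34.8,"ty":-26.9,"tz":4,"wz":58.7,"claw":0},{"tx":-34.8,"ty":-26.9,"tz":8,"wz":58.7,"claw":0},{"tx":-34.8,"ty":-26.9,"tz":12,"wz":58.7,"claw":0},{"tx":-34.8,"ty":-26.9,"tz":12,"wz":58.7,"claw":0}]' 20
cat >> h.py <<'E'
def tool():
    s=sensors.observe();return s,R.from_rotvec(s["ee_rot"]).as_matrix(),s["position"]
def wproj(p,T=None):
    s,Rt,t=T or tool();m=vision.camera_model("wrist");H=m["hand_eye"];K=m["K"]
    q=H[:3,:3].T@(Rt.T@(np.asarray(p)-t)-H[:3,3]);a=np.arctan2(np.hypot(q[0],q[1]),q[2]);n=q[:2]/np.hypot(q[0],q[1])
    return K[:2,2]+K[0,0]*a*n
def wplane(uv,z,T=None):
    s,Rt,t=T or tool();m=vision.camera_model("wrist");H=m["hand_eye"];K=m["K"]
    d=(np.array(uv)-K[:2,2])/K[0,0];a=np.hypot(*d);d=np.r_[d/a*np.sin(a),np.cos(a)]
    o=Rt@H[:3,3]+t;d=Rt@H[:3,:3]@d;return o+d*(z-o[2])/d[2]
E
cat > look.py <<'E'
from h import *
import sys
np.set_printoptions(precision=4,suppress=True)
T=tool();im,d=vision.get_image("wrist");cv2.imwrite(f"pics/{sys.argv[1]}.png",im)
print(T[0]["clock"],T[2],T[1],T[0]["force"],T[0]["width"],T[0]["joints"])
E
python3 look.py w1
```

```text
1.1 [0.2576 0.5695 0.2408] [[-0.9111  0.4122  0.    ]
 [ 0.4122  0.9111  0.0001]
 [-0.      0.0001 -1.    ]] [-0.4143  0.1475 -0.43  ] 1.0032885911397902 [-1.2486  0.4345  0.025   1.5731 -0.0116  1.134  -0.0751]invalid input
```

View pics/w1.png

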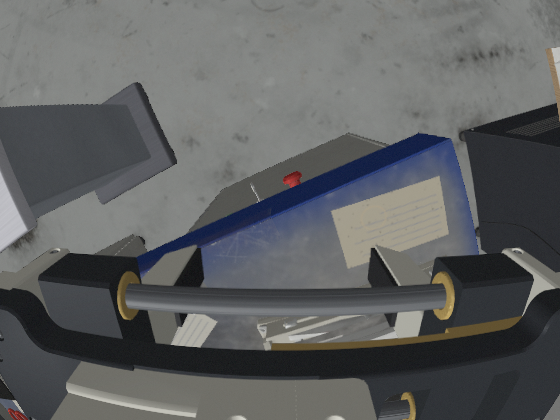

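```bash
python3 -m handwheel '[{"tx":0,"ty":0,"tz":0,"wx":0,"wy":0,"wz":0,"claw":0.0}]' 20; echo; python3 -m handwheel --help|head
```

```text
clock: 1.23
position: [0.2576, 0.5695, 0.2407]
ee_rot: [0.662, 3.071, 0.0]
force: [-0.1, 0.4, -0.5]
width: 0.966
invalid input: not JSON, or not a number
```

```bash
python3 -m handwheel '[{"tx":-8.7,"ty":-6.7,"tz":0,"wx":0,"wy":0,"wz":15,"claw":0},{"tx":-17.4,"ty":-13.4,"tz":0,"wx":0,"wy":0,"wz":29,"claw":0},{"tx":-34.8,"ty":-26.9,"tz":0,"wx":0,"wy":0,"wz":58.7,"claw":0},{"tx":-34.8,"ty":-26.9,"tz":0,"wx":0,"wy":0,"wz":58.7,"claw":0},{"tx":-34.8,"ty":-26.9,"tz":0,"wx":0,"wy":0,"wz":58.7,"claw":0},{"tx":-34.8,"ty":-26.9,"tz":0,"wx":0,"wy":0,"wz":58.7,"claw":0},{"tx":-34.8,"ty":-26.9,"tz":0,"wx":0,"wy":0,"wz":58.7,"claw":0},{"tx":-34.8,"ty":-26.9,"tz":0,"wx":0,"wy":0,"wz":58.7,"claw":0},{"tx":-34.8,"ty":-26.9,"tz":4,"wx":0,"wy":0,"wz":58.7,"claw":0},{"tx":-34.8,"ty":-26.9,"tz":8,"wx":0,"wy":0,"wz":58.7,"claw":0},{"tx":-34.8,"ty":-26.9,"tz":12,"wx":0,"wy":0,"wz":58.7,"claw":0},{"tx":-34.8,"ty":-26.9,"tz":12,"wx":0,"wy":0,"wz":58.7,"claw":0}]' 20
python3 look.py w2
```

```text
clock: 2.23
position: [0.4649, 0.1802, 0.1221]
ee_rot: [2.083, 2.349, 0.005]
force: [0.5, 1.4, -0.3]
width: 0.106
2.2333 [0.4649 0.1802 0.1221] [[-0.1196  0.9928  0.0032]
 [ 0.9928  0.1196  0.0014]
 [ 0.001   0.0033 -1.    ]] [ 0.5425  1.403  -0.3103] 0.10629703947042286 [-0.7444  0.3813  0.347   2.0407 -0.1877  0.7456 -0.1625]
```

View pics/w2.png

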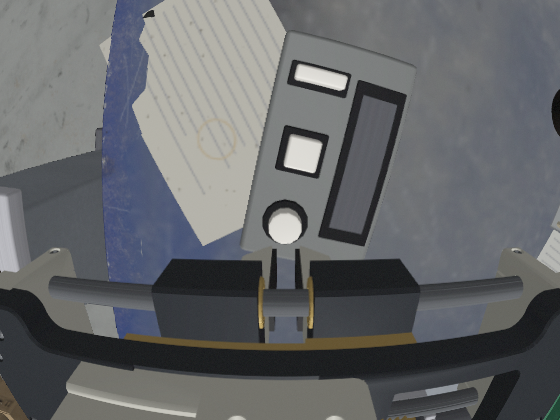

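The wrist image shows the round key top at about (286,225), the square at (303,153) and the bar at (320,77). The fingers are almost shut just behind the round key.

```bash
python3 - <<'E'
from h import *
np.set_printoptions(precision=4,suppress=True)
im=cv2.imread("pics/w2.png")
n,l,st,c=cv2.connectedComponentsWithStats((im.min(2)>205).astype(np.uint8))
T=tool()
for i in range(1,n):
    if st[i,4]>200 and 270<c[i][0]<350: print(st[i],c[i],wplane(c[i],.054,T))
for p in ((.4635,.1805,.054),(.469,.233,.054),(.4747,.286,.054)):print(wproj(p,T))
E
```

```text
[296  66  50  23 603] [320.801   77.3167] [0.4714 0.2789 0.054 ]
[285 138  36  35 868] [302.7258 154.8122] [0.4663 0.2286 0.054 ]
[269 215  32  29 702] [284.6667 228.8162] [0.4608 0.1779 0.054 ]
[289.1739 225.6356]
[307.7834 148.5358]
[327.3426  67.1466]
```

```bash
python3 -m handwheel '[{"tx":-0.1,"ty":-0.2,"tz":2,"wx":0,"wy":0,"wz":0,"claw":0},{"tx":-0.1,"ty":-0.2,"tz":4,"wx":0,"wy":0,"wz":0,"claw":0},{"tx":-0.1,"ty":-0.2,"tz":5.4,"wx":0,"wy":0,"wz":0,"claw":0},{"tx":-0.1,"ty":-0.2,"tz":6.1,"wx":0,"wy":0,"wz":0,"claw":0},{"tx":-0.1,"ty":-0.2,"tz":6.1,"wx":0,"wy":0,"wz":0,"claw":0},{"tx":-0.1,"ty":-0.2,"tz":6.1,"wx":0,"wy":0,"wz":0,"claw":0},{"tx":-0.1,"ty":-0.2,"tz":6.1,"wx":0,"wy":0,"wz":0,"claw":0}]' 20
python3 look.py w3; python3 - <<'E'
from h import *
im,d=vision.get_image("scene");cv2.imwrite("pics/sc3.png",cv2.resize(im[240:340,150:290],None,fx=5,fy=5))
E
```

```text
clock: 2.87
position: [0.4611, 0.1801, 0.0622]
ee_rot: [-2.082, -2.351, 0.001]
force: [-4.4, -2.6, 11.4]
width: 0.007
2.8667 [0.4611 0.1801 0.0622] [[-0.1209  0.9927 -0.001 ]
 [ 0.9927  0.1209 -0.    ]
 [ 0.0001 -0.001  -1.    ]] [-4.4114 -2.6202 11.3746] 0.0065685026560530334 [-0.7071  0.4753  0.3019  2.0926 -0.2416  0.607  -0.1158]
```

View pics/w3.png

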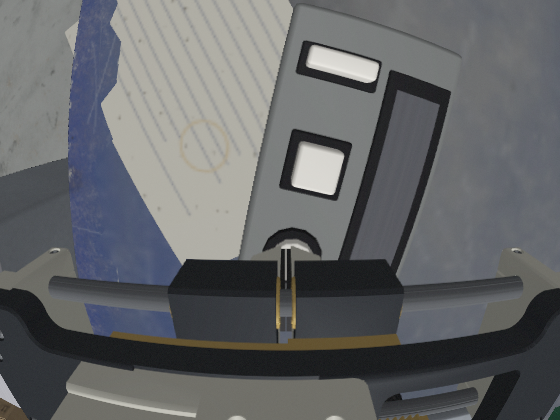

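View pics/sc3.png

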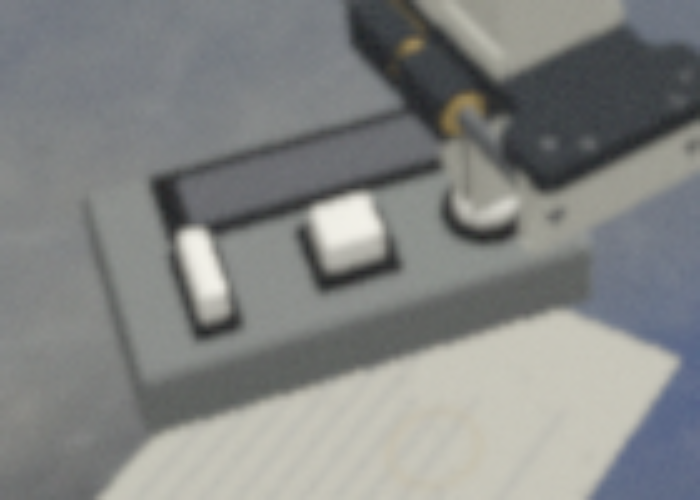

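```bash
python3 -m handwheel '[{"tx":0,"ty":0,"tz":0.05,"wx":0,"wy":0,"wz":0,"claw":0},{"tx":0,"ty":0,"tz":0.05,"wx":0,"wy":0,"wz":0,"claw":0},{"tx":0,"ty":0,"tz":-2,"wx":0,"wy":0,"wz":0,"claw":0},{"tx":0,"ty":0,"tz":-4,"wx":0,"wy":0,"wz":0,"claw":0},{"tx":2.5,"ty":0.6,"tz":-4,"wx":0,"wy":0,"wz":0,"claw":0},{"tx":5.1,"ty":1.2,"tz":-4,"wx":0,"wy":0,"wz":0,"claw":0},{"tx":5.1,"ty":1.2,"tz":-4,"wx":0,"wy":0,"wz":0,"claw":0},{"tx":5.1,"ty":1.2,"tz":-4,"wx":0,"wy":0,"wz":0,"claw":0}]'
python3 look.py w4
```

```text
clock: 3.63
position: [0.4673, 0.2345, 0.1018]
ee_rot: [-2.079, -2.355, -0.002]
force: [-0.3, -0.9, 0.2]
width: 0.0
3.6333 [0.4673 0.2345 0.1018] [[-0.1243  0.9922  0.0007]
 [ 0.9922  0.1243  0.001 ]
 [ 0.0009  0.0008 -1.    ]] [-0.3408 -0.9174  0.201 ] 0.00012272451199218804 [-0.8124  0.4463  0.3287  1.999  -0.2119  0.7274 -0.2301]
```

View pics/w4.png

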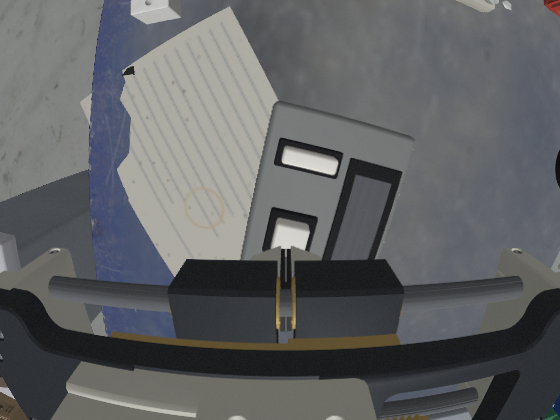

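The bar key at (310,158) is well clear. The square key at (292,232) is under the fingertips, so I'll press it.

```bash
python3 -m handwheel '[{"tx":-0.1,"ty":0,"tz":2,"wx":0,"wy":0,"wz":0,"claw":0},{"tx":-0.1,"ty":0,"tz":3.4,"wx":0,"wy":0,"wz":0,"claw":0},{"tx":-0.1,"ty":0,"tz":4.1,"wx":0,"wy":0,"wz":0,"claw":0},{"tx":-0.1,"ty":0,"tz":4.1,"wx":0,"wy":0,"wz":0,"claw":0},{"tx":-0.1,"ty":0,"tz":4.1,"wx":0,"wy":0,"wz":0,"claw":0},{"tx":-0.1,"ty":0,"tz":4.1,"wx":0,"wy":0,"wz":0,"claw":0},{"tx":-0.1,"ty":0,"tz":4.1,"wx":0,"wy":0,"wz":0,"claw":0}]'
python3 look.py w5; python3 - <<'E'
from h import *
im,d=vision.get_image("scene");cv2.imwrite("pics/sc5.png",cv2.resize(im[240:340,150:290],None,fx=5,fy=5))
E
```

```text
clock: 4.27
position: [0.4675, 0.2303, 0.062]
ee_rot: [-2.084, -2.35, -0.0]
force: [-5.6, -3.2, 23.7]
width: 0.003
4.2667 [0.4675 0.2303 0.062 ] [[-0.1195  0.9928 -0.0002]
 [ 0.9928  0.1195  0.0004]
 [ 0.0004 -0.0001 -1.    ]] [-5.6444 -3.236  23.7245] 0.0029678379888759387 [-0.7826  0.5067  0.3018  2.031  -0.2455  0.6377 -0.1985]
```

View pics/sc5.png

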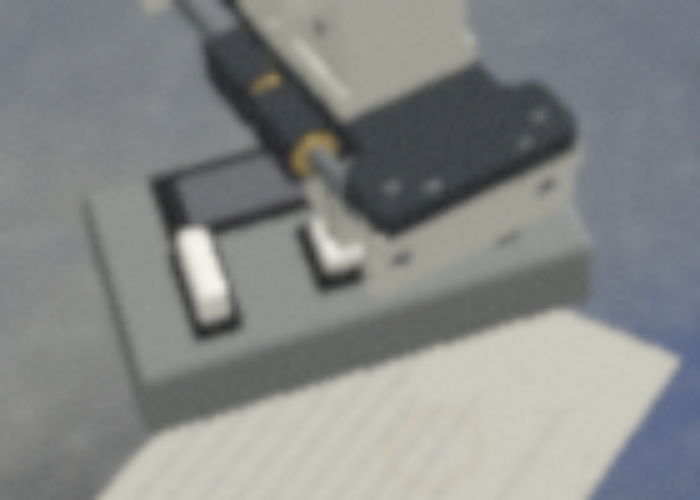

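```bash
python3 -m handwheel '[{"tx":0,"ty":0,"tz":0.0,"wx":0,"wy":0,"wz":0,"claw":0},{"tx":0,"ty":0,"tz":-3,"wx":0,"wy":0,"wz":0,"claw":0},{"tx":0,"ty":0,"tz":-7,"wx":0,"wy":0,"wz":0,"claw":0},{"tx":-3,"ty":1,"tz":-10,"wx":0,"wy":0,"wz":0,"claw":1},{"tx":-31.1,"ty":11.8,"tz":-14,"wx":0,"wy":0,"wz":0,"claw":1},{"tx":-31.1,"ty":11.8,"tz":-14,"wx":0,"wy":0,"wz":0,"claw":1},{"tx":-31.1,"ty":11.8,"tz":-14,"wx":0,"wy":0,"wz":0,"claw":1},{"tx":-31.1,"ty":11.8,"tz":-14,"wx":0,"wy":0,"wz":0,"claw":1},{"tx":-31.1,"ty":11.8,"tz":-14,"wx":0,"wy":0,"wz":0,"claw":1},{"tx":-31.1,"ty":11.8,"tz":-14,"wx":0,"wy":0,"wz":0,"claw":1},{"tx":-31.1,"ty":11.8,"tz":-14,"wx":0,"wy":0,"wz":0,"claw":1},{"tx":-31.1,"ty":11.8,"tz":-14,"wx":0,"wy":0,"wz":0,"claw":1}]'
python3 -m handwheel '[{"tx":0,"ty":0,"tz":0,"wx":0,"wy":0,"wz":0,"claw":1},{"tx":0,"ty":0,"tz":0,"wx":0,"wy":0,"wz":0,"claw":1},{"tx":0,"ty":0,"tz":0,"wx":0,"wy":0,"wz":0,"claw":1},{"tx":0,"ty":0,"tz":0,"wx":0,"wy":0,"wz":0,"claw":1}]'
python3 look.py w6
```

```text
clock: 5.37
position: [0.6234, -0.0717, 0.2017]
ee_rot: [2.089, 2.34, -0.003]
force: [-0.9, -1.0, 1.0]
width: 0.611
clock: 5.7
position: [0.6215, -0.0612, 0.2]
ee_rot: [-2.079, -2.353, -0.0]
force: [-0.0, 0.3, -0.2]
width: 0.901
5.7 [ 0.6215 -0.0612  0.2   ] [[-0.1231  0.9924 -0.0011]
 [ 0.9924  0.1231  0.0011]
 [ 0.0012 -0.001  -1.    ]] [-0.0242  0.3456 -0.1733] 0.9013421184301601 [-0.2768  0.4872  0.429   1.6506 -0.2269  1.0545  0.3444]
```

View pics/w6.png

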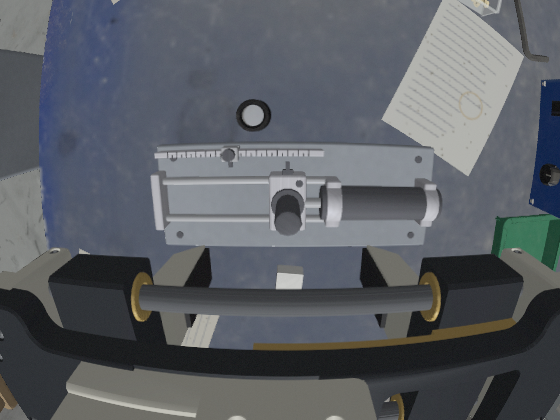

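```bash
python3 - <<'E'
import cv2
a=cv2.imread("pics/w6.png")[135:255,150:310]
cv2.imwrite("pics/w6z.png",cv2.resize(a,None,fx=5,fy=5,interpolation=cv2.INTER_CUBIC)[:600])
E
```

```text
(no output)
```

View pics/w6z.png

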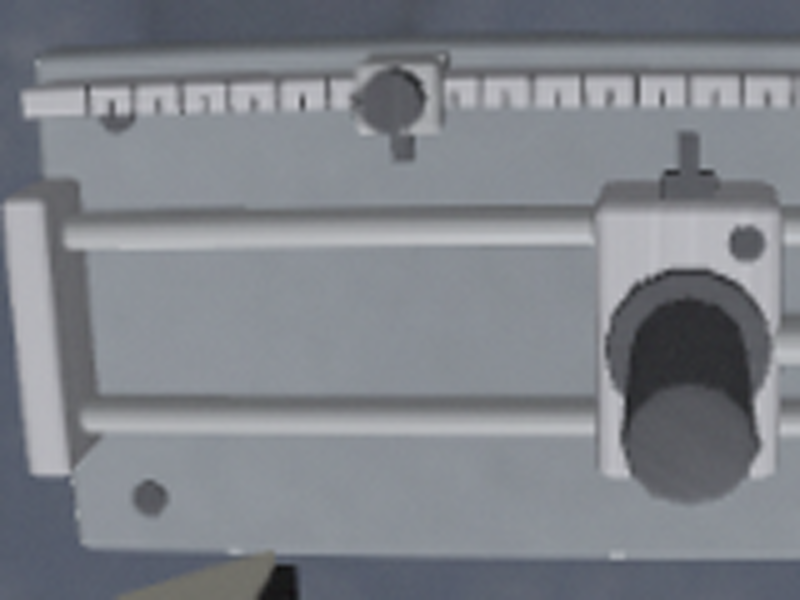

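The index pointer tip is at (230.6,167), the carriage pointer tip at (287.8,161.4) and the post top at (288.2,223.6).

```bash
python3 - <<'E'
from h import *
np.set_printoptions(precision=4,suppress=True)
T=tool()
a=wplane((230.6,167),.038,T);b=wplane((287.8,161.4),.038,T);p=wplane((288.2,223.6),.104,T)
# bed axis from plate edges / rods
e1=wplane((150+80/5,135+550/5),.016,T);e2=wplane((424,246),.016,T)
r1=wplane((159,154.5),.034,T);r2=wplane((322,152.5),.034,T)
print(a,b,p,np.degrees(np.arctan2(*(e2-e1)[1::-1])),np.degrees(np.arctan2(*(r2-r1)[1::-1])))
for y in (6.5,7,7.5):
  y=np.radians(y);x=np.array([np.cos(y),np.sin(y),0]);yy=np.array([-np.sin(y),np.cos(y),0]);print((a-b)@x,(a-b)@yy,(b-p)@x,(b-p)@yy)
print(T[2],T[1][:,:2])
E
```

```text
[ 0.565  -0.0388  0.038 ] [ 0.6188 -0.0271  0.038 ] [ 0.6236 -0.0661  0.104 ] 6.714719337140981 6.821968851135068
-0.054777589885816734 -0.00554064517425311 -0.0004070880490409352 0.03936767109242087
-0.054823854759838815 -0.0050624156208084106 -6.352916909909486e-05 0.03936972456044587
-0.05486594458506174 -0.00458380054481425 0.0002800345488349345 0.039368779871519516
[ 0.6216 -0.0612  0.2001] [[-0.1232  0.9924]
 [ 0.9924  0.1232]
 [ 0.001  -0.0008]]
```

```bash
python3 -m handwheel '[{"tx":-0.4,"ty":0.1,"tz":3,"wx":0,"wy":0,"wz":0,"claw":1},{"tx":-0.4,"ty":0.1,"tz":6,"wx":0,"wy":0,"wz":0,"claw":1},{"tx":-0.4,"ty":0.1,"tz":9,"wx":0,"wy":0,"wz":0,"claw":1},{"tx":-0.4,"ty":0.1,"tz":11,"wx":0,"wy":0,"wz":0,"claw":1},{"tx":-0.4,"ty":0.1,"tz":12,"wx":0,"wy":0,"wz":0,"claw":1},{"tx":-0.4,"ty":0.1,"tz":12,"wx":0,"wy":0,"wz":0,"claw":1},{"tx":-0.4,"ty":0.1,"tz":12,"wx":0,"wy":0,"wz":0,"claw":1}]' 40
python3 look.py w7
```

```text
clock: 6.33
position: [0.6238, -0.0662, 0.0808]
ee_rot: [-2.082, -2.353, -0.0]
force: [-0.5, 0.6, 0.8]
width: 1.0
6.3333 [ 0.6238 -0.0662  0.0808] [[-0.1219  0.9925 -0.0001]
 [ 0.9925  0.1219  0.0001]
 [ 0.0001 -0.     -1.    ]] [-0.4607  0.5717  0.8333] 0.9995373139375267 [-0.229   0.6226  0.3748  1.7539 -0.2962  0.8211  0.4076]
```

View pics/w7.png

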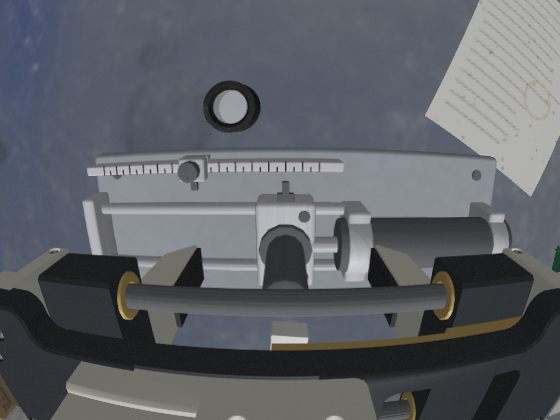

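The post stands between the open fingers at (287,255), the carriage pointer at (286,181) and the index pointer at (195,189). I'll close on it.

```bash
python3 -m handwheel '[{"tx":0,"ty":0,"tz":0,"wx":0,"wy":0,"wz":0,"claw":0.6},{"tx":0,"ty":0,"tz":0,"wx":0,"wy":0,"wz":0,"claw":0.3},{"tx":0,"ty":0,"tz":0,"wx":0,"wy":0,"wz":0,"claw":0.1},{"tx":0,"ty":0,"tz":0,"wx":0,"wy":0,"wz":0,"claw":0.1},{"tx":0,"ty":0,"tz":0,"wx":0,"wy":0,"wz":0,"claw":0.1},{"tx":0,"ty":0,"tz":0,"wx":0,"wy":0,"wz":0,"claw":0.1},{"tx":0,"ty":0,"tz":0,"wx":0,"wy":0,"wz":0,"claw":0.1},{"tx":0,"ty":0,"tz":0,"wx":0,"wy":0,"wz":0,"claw":0.1},{"tx":0,"ty":0,"tz":0,"wx":0,"wy":0,"wz":0,"claw":0.1},{"tx":0,"ty":0,"tz":0,"wx":0,"wy":0,"wz":0,"claw":0.1}]' 40
python3 look.py w8
python3 - <<'E'
import cv2
a=cv2.imread("pics/w8.png")[140:250,150:310]
cv2.imwrite("pics/w8z.png",cv2.resize(a,None,fx=5,fy=5,interpolation=cv2.INTER_CUBIC)[:600])
E
```

```text
clock: 7.22
position: [0.6237, -0.0668, 0.0803]
ee_rot: [-2.083, -2.352, 0.0]
force: [1.0, -0.9, -0.2]
width: 0.324
7.2167 [ 0.6237 -0.0668  0.0803] [[-0.1211  0.9926 -0.0001]
 [ 0.9926  0.1211  0.    ]
 [ 0.     -0.0001 -1.    ]] [ 1.0018 -0.8873 -0.1977] 0.3243037848804666 [-0.228   0.6231  0.3748  1.7545 -0.2965  0.8201  0.408 ]
```

View pics/w8z.png

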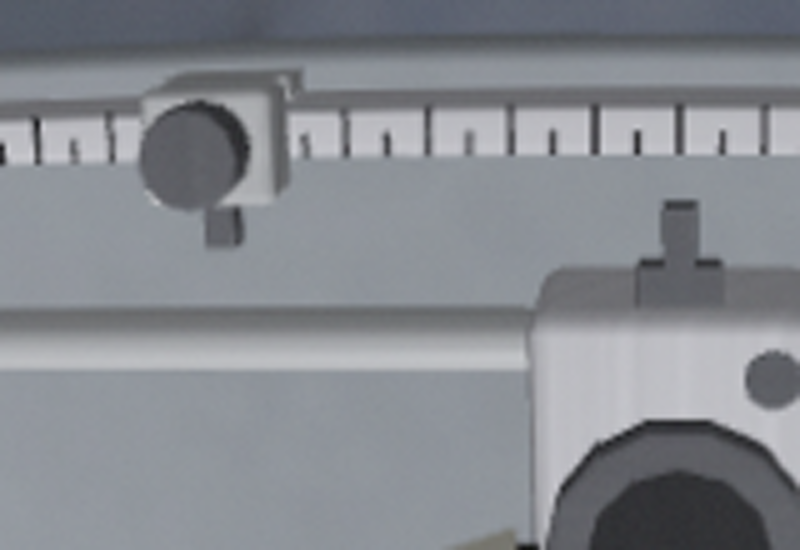

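```bash
python3 -m handwheel '[{"tx":0,"ty":0,"tz":0,"wx":0,"wy":0,"wz":0,"claw":0.1},{"tx":0,"ty":0,"tz":0,"wx":0,"wy":0,"wz":0,"claw":0.1},{"tx":0,"ty":0,"tz":0,"wx":0,"wy":0,"wz":0,"claw":0.1},{"tx":0,"ty":0,"tz":0,"wx":0,"wy":0,"wz":0,"claw":0.1},{"tx":0,"ty":0,"tz":0,"wx":0,"wy":0,"wz":0,"claw":0.1},{"tx":0,"ty":0,"tz":0,"wx":0,"wy":0,"wz":0,"claw":0.1}]' 40
python3 - <<'E'
from h import *
np.set_printoptions(precision=4,suppress=True)
T=tool();y=np.radians(6.85);x=np.array([np.cos(y),np.sin(y),0]);yy=np.array([-np.sin(y),np.cos(y),0])
for z in (.038,.041,.044):
  a=wplane((194.2,189.2),z,T);b=wplane((286,180.6),.038,T);print(z,(a-b)@x,(a-b)@yy,a,b)
E
```

```text
clock: 7.77
position: [0.6237, -0.0668, 0.0803]
ee_rot: [2.083, 2.352, 0.0]
force: [1.3, -0.5, -0.6]
width: 0.232
0.038 -0.055312921315591464 -0.004905015593384482 [ 0.5643 -0.0387  0.038 ] [ 0.6186 -0.0273  0.038 ]
0.041 -0.05442546044728956 -0.004214212448960276 [ 0.5651 -0.0379  0.041 ] [ 0.6186 -0.0273  0.038 ]
0.044 -0.05353799957898765 -0.003523409304536085 [ 0.5659 -0.0371  0.044 ] [ 0.6186 -0.0273  0.038 ]
```

```bash
python3 -m handwheel '[{"tx":0,"ty":-0.5,"tz":0,"wx":0,"wy":0,"wz":0,"claw":0.1},{"tx":0,"ty":-1,"tz":0,"wx":0,"wy":0,"wz":0,"claw":0.1},{"tx":0,"ty":-1.8,"tz":0,"wx":0,"wy":0,"wz":0,"claw":0.1},{"tx":0,"ty":-2.6,"tz":0,"wx":0,"wy":0,"wz":0,"claw":0.1},{"tx":0,"ty":-3.4,"tz":0,"wx":0,"wy":0,"wz":0,"claw":0.1},{"tx":0,"ty":-4.2,"tz":0,"wx":0,"wy":0,"wz":0,"claw":0.1},{"tx":0,"ty":-4.8,"tz":0,"wx":0,"wy":0,"wz":0,"claw":0.1},{"tx":0,"ty":-5.1,"tz":0,"wx":0,"wy":0,"wz":0,"claw":0.1},{"tx":0,"ty":-5.1,"tz":0,"wx":0,"wy":0,"wz":0,"claw":0.1},{"tx":0,"ty":-5.1,"tz":0,"wx":0,"wy":0,"wz":0,"claw":0.1},{"tx":0,"ty":-5.1,"tz":0,"wx":0,"wy":0,"wz":0,"claw":0.1}]' 40
python3 look.py w9
python3 - <<'E'
import cv2
a=cv2.imread("pics/w9.png")[140:250,220:380]
cv2.imwrite("pics/w9z.png",cv2.resize(a,None,fx=5,fy=5,interpolation=cv2.INTER_CUBIC)[:600])
E
```

```text
clock: 8.68
position: [0.5749, -0.0727, 0.0803]
ee_rot: [2.08, 2.351, 0.003]
force: [9.6, 0.7, -9.4]
width: 0.23
8.6833 [ 0.5749 -0.0727  0.0803] [[-0.1216  0.9926  0.0034]
 [ 0.9926  0.1216 -0.0003]
 [-0.0008  0.0033 -1.    ]] [ 9.5997  0.689  -9.3633] 0.23030206838088352 [-0.2296  0.558   0.3749  1.8817 -0.288   0.7512  0.4271]
```

View pics/w9z.png

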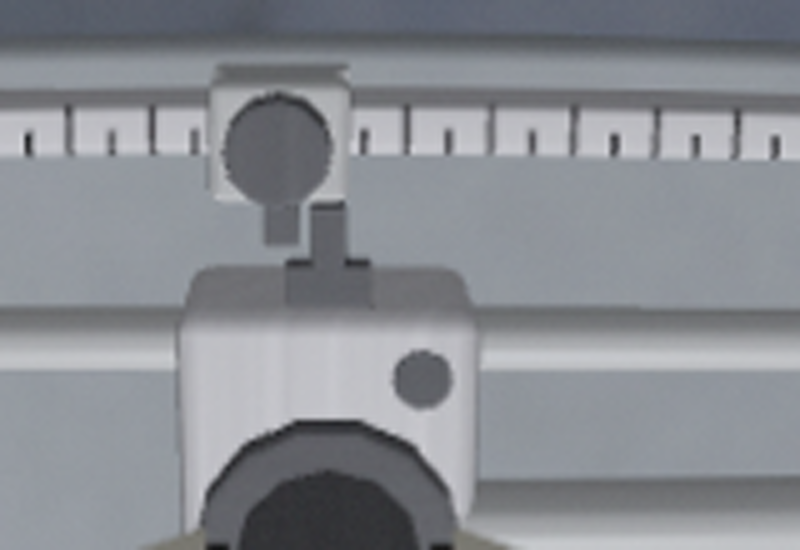

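The index pointer is at about (276,189) and the carriage pointer at (286,181). That leaves about 5.5 mm to go.

```bash
python3 -m handwheel '[{"tx":0,"ty":-0.2,"tz":0,"wx":0,"wy":0,"wz":0,"claw":0.1},{"tx":0,"ty":-0.4,"tz":0,"wx":0,"wy":0,"wz":0,"claw":0.1},{"tx":0,"ty":-0.55,"tz":0,"wx":0,"wy":0,"wz":0,"claw":0.1},{"tx":0,"ty":-0.55,"tz":0,"wx":0,"wy":0,"wz":0,"claw":0.1},{"tx":0,"ty":-0.55,"tz":0,"wx":0,"wy":0,"wz":0,"claw":0.1},{"tx":0,"ty":-0.55,"tz":0,"wx":0,"wy":0,"wz":0,"claw":0.1},{"tx":0,"ty":-0.55,"tz":0,"wx":0,"wy":0,"wz":0,"claw":0.1},{"tx":0,"ty":-0.55,"tz":0,"wx":0,"wy":0,"wz":0,"claw":0.1},{"tx":0,"ty":-0.55,"tz":0,"wx":0,"wy":0,"wz":0,"claw":0.1}]' 40
python3 look.py w10
python3 - <<'E'
import cv2
a=cv2.imread("pics/w10.png")[140:250,220:380]
cv2.imwrite("pics/w10z.png",cv2.resize(a,None,fx=5,fy=5,interpolation=cv2.INTER_CUBIC)[:600])
E
```

```text
clock: 9.48
position: [0.5696, -0.0733, 0.0803]
ee_rot: [2.08, 2.351, 0.003]
force: [9.8, 1.1, -10.6]
width: 0.232
9.4833 [ 0.5696 -0.0733  0.0803] [[-0.1218  0.9926  0.0036]
 [ 0.9926  0.1218 -0.0004]
 [-0.0008  0.0035 -1.    ]] [  9.7784   1.0548 -10.6011] 0.23174032994137422 [-0.2296  0.5512  0.3749  1.8949 -0.287   0.7442  0.429 ]
```

View pics/w10z.png

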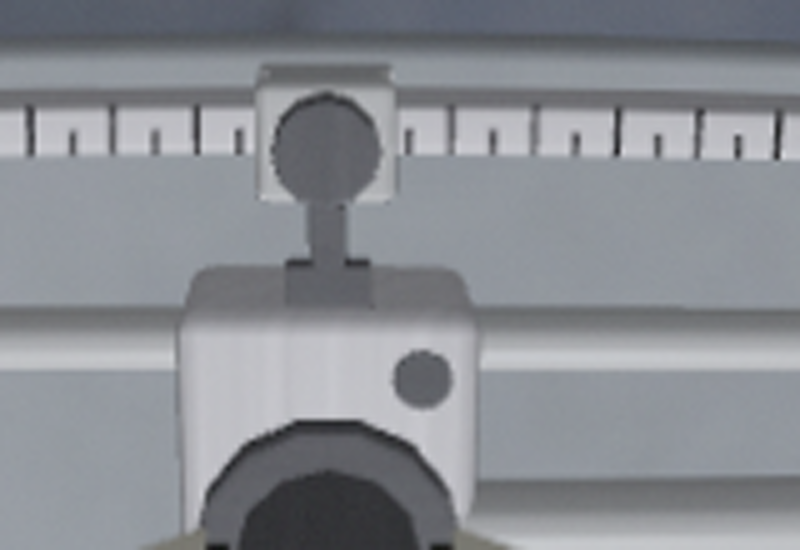

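The pointers are now collinear at column ~285. I'll hold for a second and check the other views.

```bash
python3 -m handwheel '[{"tx":0,"ty":0,"tz":0,"wx":0,"wy":0,"wz":0,"claw":0.1},{"tx":0,"ty":0,"tz":0,"wx":0,"wy":0,"wz":0,"claw":0.1},{"tx":0,"ty":0,"tz":0,"wx":0,"wy":0,"wz":0,"claw":0.1},{"tx":0,"ty":0,"tz":0,"wx":0,"wy":0,"wz":0,"claw":0.1},{"tx":0,"ty":0,"tz":0,"wx":0,"wy":0,"wz":0,"claw":0.1},{"tx":0,"ty":0,"tz":0,"wx":0,"wy":0,"wz":0,"claw":0.1},{"tx":0,"ty":0,"tz":0,"wx":0,"wy":0,"wz":0,"claw":0.1},{"tx":0,"ty":0,"tz":0,"wx":0,"wy":0,"wz":0,"claw":0.1},{"tx":0,"ty":0,"tz":0,"wx":0,"wy":0,"wz":0,"claw":0.1},{"tx":0,"ty":0,"tz":0,"wx":0,"wy":0,"wz":0,"claw":0.1}]' 40
python3 - <<'E'
from h import *
im,d=vision.get_image("scene");im2,d=vision.get_image("side")
a=cv2.resize(im[155:335,160:390],(600,470),interpolation=cv2.INTER_CUBIC)
cv2.imwrite("pics/sc11.png",a);cv2.imwrite("pics/sd11.png",im2)
E
```

```text
clock: 10.37
position: [0.5696, -0.0733, 0.0803]
ee_rot: [2.08, 2.351, 0.003]
force: [9.1, 0.6, -10.3]
width: 0.231
```

View pics/sc11.png

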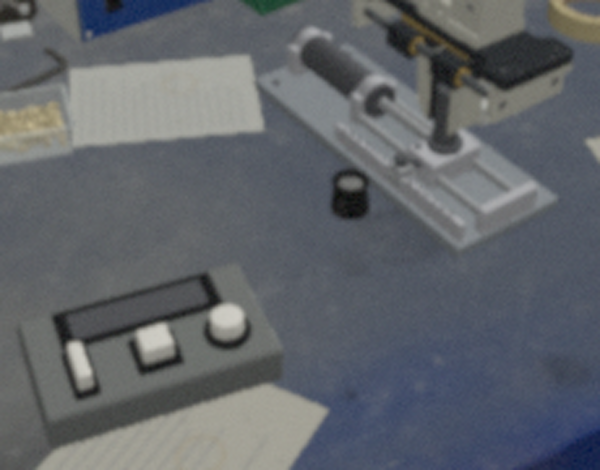

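View pics/sd11.png

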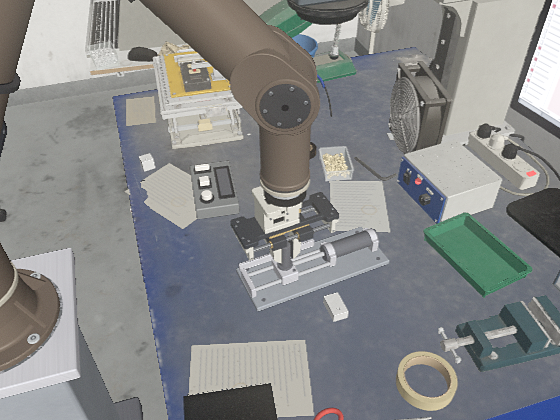

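In the scene crop all three keys are up (round at (227,322)) and the loupe stands undisturbed at (350,193). In the side view the setting block is still at (335,307), and the carriage is held.

```bash
python3 -c "
from cell import arm;print(arm.sign_off())"
```

```text
the job is handed in; nothing more can be done
None
```

I did the spring check and handed it in at about 10.5 s of the 48 s allowed. The hand-in reports no verdict, so the result rests on my own checks.

- **Keys:** I pressed the round key, then the square key, each to its stop (fingertips at about 48 mm, 11 N and 24 N measured), and let each come up. The bar key was not touched. In the last scene picture all three keys look up.
- **Carriage:** I gripped the post at 40 N and pulled the carriage out about 55 mm. In the last wrist picture the two pointers line up to within about 0.5 mm. The measured position did not change over the last 0.9 s of holding, with about 9–10 N of spring pull on the tool.
- **Loupe and setting block:** both look unmoved in the last pictures.
- **Disagreements:**
  - The index pointer's tip measured 4–5 mm sideways from the carriage pointer's, against the stated 1 mm. That is probably because its real height differs from the 38 mm I assumed. It does not affect the alignment along the bed.
  - There is an unexplained vertical force of about -10 N on the tool while it holds the carriage, well under the limits.
- **Refused move:** the first move was rejected because its rows lacked wx and wy. Nothing moved.

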